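# Bolt the sample carousel: hold the safety catch, slide the bolt

### The arm

A 6-joint arm with a two-finger parallel gripper is mounted at the origin on the work surface. World frame = base frame: x ahead of the robot, y to its left, z up, the work surface at z = 0. Lengths are in m, angles in rad, forces in N, time in s.
With the tool pointing down it reaches from about 0.225 to 0.875 m from the base axis. Payload 3.4 kg.
Tool frame: the origin (TCP) lies where the fingers leave the gripper's body, on its centre line; the fingertips stand 73 mm ahead of it and the grasp point (between the pads) lies 54 mm ahead of it (manip.grip_point_offset is the distance from the TCP to the grasp point, in m); z points along the fingers, y is the line along which they close (so a half turn about z gives the same grasp; the last joint's range is limited). The gripper opens to 85 mm and grips with 20 to 120 N. Pads are 22 mm wide; open, the fingers measure 114 mm over their backs; the gripper's body (76 mm by 85 mm) begins 54 mm behind the grasp point. The pads swing forward as they close: fully open they stand 13 mm farther back than shut.
Start: joints at [1.085, 0.276, 1.505, -0, 1.361, -0.121], TCP at [0.205, 0.537, 0.304] pointing down, gripper open.
Joint ranges: [-2.89, 2.89], [-0.75, 2.08], [0.22, 2.7], [-1.18, 4.32], [0.11, 2.71], [-2.7, 2.7]. Speed limits (rad/s): [2.57, 2.57, 3.14, 3.14, 3.14, 3.14].

### API

Orientations are given as a unit quaternion [w, x, y, z].
In Python, from rig import sensors, cams, manip, spotter gives the robot as it stands.
- The arm moves only by the tool drive_tool, never from a script. Its argument "targets" is a list of rows, each a list of 4 numbers: the shift along the world's x, y, z in m, then the turn about the world's z in degrees. In form: [[dx, dy, dz, spin], ...]. A call has exactly 5 rows; each row shifts and turns the commanded pose from where the row before left it; what a row does not reach is not made up. A row lasts 1/8 s, in which the tool goes at most 62.5 mm and 10.7 degrees, less where a joint would pass 70% of its speed; a pose out of reach is approached as far as the arm can. A call is refused whole if a number of a shift passes 0.0625 or a number of a turn 10.7, either way. A call with a gripper value outside its range is refused whole. "jaw" is the finger opening in m, from 0 to 0.0854, set as the call begins (left out, the last holds). The fingers move at their own pace and stop on an object; "force" is the grip in N (left out, the last holds). Time passes only in rows, so rows that do not move let the fingers close, or fill a call up. It gives the time, the measured TCP pose, the force and the opening at its end, in the units of the state.
- sensors.get_state(): the state, without advancing time (a new reading comes with each control period).
- cams.get_image(name): name is "scene" or "top" or "wrist"; returns a dict with "color" (420x560x3 uint8, red, green, blue), "intrinsics" (3x3 intrinsics, pixels), "R" (3x3) and "t" (3): a world point X has camera coordinates R X + t. Camera axes: x right, y down, z forward; pixel columns grow to the right and rows downward; lengths in m; the calibration is good to about 2 mm. A picture is of the moment at which its call begins. There is no depth.
- manip.sign_off(): hands the job in, once; it reports no verdict.
Trained networks look in the newest picture that a camera, given by its name, has taken for a name from the list of things; names that differ only in an ending like _2 or _b are one class to them, and where a whole thing is asked for, a point or a joint stands for the part that bears it (a point fixed in the world has none). Each returns a list of dicts, best first, with "score" (0 to 1); they miss things now and then, are a little off and sometimes report something else, mostly with a low value. They report only what shows in the picture. A call takes as long as a camera call.
- spotter.find_in(query, camera): "point" ([x, y, z] in m, in world coordinates, good to about 4 mm: the middle of the surface that is visible of it).
- spotter.landmark_of(query, camera): "point" ([x, y, z] in m, in world coordinates, good to about 4 mm: a listed point, or the origin of a listed thing).
The state is a dict: "clock": time; "qpos": joint angles; "qd": joint speeds; "effort": joint torques, N m; "position": TCP position; "ee_rot": TCP orientation; "contact_force": force on the tool from outside, world axes, zero at the start; "moment": the same for the moment, N m; "width": finger opening in m.
Only numpy, scipy, OpenCV 4.12 (cv2) and the standard library are available. Lean on these libraries where they do the work, as an engineer would, in place of code of your own. Each camera call takes 0.05 s, during which the arm holds its last target. There are 200 camera calls.

### The job

Lock the sample carousel for service: press its flat spring safety catch down with one fingertip and, keeping it down all the way, push the bolt's upright post with the other fingertip towards the carousel until the bolt is fully home in its keeper. Then let go so that the catch springs fully up again and locks the bolt there. Nothing is to be picked up, and the crucibles, sample puck, tweezers, jar, can and blue cover stay where they are.

Things in the scene. Friction and masses are not known exactly. Their poses are not given: they have to be found in the camera images.
- lock: the fixed carousel unit: white base plate 130 mm (x) by 345 mm (y), 12 mm thick, bearing bolt, catch and carousel in one line along y. Origin at table height right below the bolt's post when the bolt is fully back; x across the bolt, +y the way the bolt slides (towards the carousel), z up. Rear bolt guide at y -52 to -40 mm, top 46 mm high; low side cheeks at y 20 to 36 mm, top 40 mm high
- post_top (a point): centre of the top of the bolt's black upright round post: 16 mm thick, standing on the flat steel bar (18 mm wide, top 38 mm above the table) up to 75 mm above the table. Moves with the bolt; to be pushed on its side away from the carousel. The bar slides with about 2 N of friction, stays where it is left and stops dead at its travel's end
- catch_top (a point): centre of the top of the safety catch: a flat oblong ribbed steel pad, 28 mm across the bolt by 62 mm along it, 7 mm thick, above the bolt's bar between post and carousel. 73 mm along y from the unit's origin, 55 mm above the table when up; moves straight down. It can be pressed anywhere on its length, and a fingertip may slide along it while pressing
- keeper (a point): centre of the top of the keeper, the aluminium bridge just past the catch into which the bolt's nose slides: 36 mm across, 20 mm along the bolt, top 50 mm above the table, 125 mm along y from the unit's origin
- carousel (a point): centre of the top face of the fixed round aluminium sample carousel: 150 mm across, face 50 mm above the table, 205 mm along y from the unit's origin; steel balls round its rim reach 57 mm, its hub 62 mm above the table
- bolt (a joint): travel of the bolt along the unit's +y, in m: 0 fully back, 0.030 fully home (a hard stop). A tooth of the catch bars it at every 10 mm (0, 10, 20, 30 mm, with about 2 mm of play) unless the catch is down
- catch (a joint): how far the catch is pressed down, in m: 0 up (locking), 0.009 fully down (a hard stop). It frees the bolt from about 0.0045 on, and springs back up when released. The spring needs 3 N to start, about 5 N at 0.005 and 6.6 N fully down
- crucible_a: bystander: white ceramic crucible, 25 mm across and 25 mm high, loose on the base plate on its +x side; origin at the centre of its underside
- crucible_b: bystander: white ceramic crucible, 25 mm across and 25 mm high, loose on the base plate on its -x side; origin at the centre of its underside
- puck: bystander: loose steel sample disc, 34 mm across and 14 mm high, on the base plate; origin at the centre of its underside
- cover: bystander: blue round carousel cover, 116 mm across, 26 mm high with its knob, on the table; origin at the centre of its underside
- tweezers: bystander: steel tweezers, 160 mm long along x, 6 mm high, on the table; origin on the underside near mid-length
- jar: bystander: white jar, 56 mm across, 75 mm high; origin at the centre of its underside
- can: bystander: steel can, 52 mm across, 85 mm high; origin at the centre of its underside

How it is judged:
By the outcome, as a careful person would: the job done as asked, in the order asked, and still so for the second after the job is handed in, with the robot touching nothing.
It also fails if it takes over 32 s, if anything falls off the work surface, if the arm or the gripper's body presses on something with over 40 N, if the wrist force passes 120 N, or if a joint passes its speed limit or range.

## Working session

There is one attempt and no reset: what is moved stays moved. The work goes in short steps, Python scripts to look and compute and a tool call to move; the robot and the scene stay as the last step left them, time stands still between calls to the robot, and variables do not carry over. Pictures are saved under pics/ and viewed, on a budget of 10 in all, crops included, one or two more only if the job needs it, and the job is handed in when it is done.

Besides the shell and the picture viewer there is one more tool, called in YAML: its name, and indented under it one key for each argument. drive_tool: Moves the arm, as the interface text tells. Its arguments: {"type":"object","properties":{"targets":{"type":"array","items":{"type":"array","items":{"type":"number"}}},"jaw":{"type":"number"},"force":{"type":"number"}},"required":["targets"]}

```bash
mkdir -p pics; ls; python3 - <<'E'
from rig import sensors, cams, manip, spotter
import cv2,numpy as np
ims={}
for n in ["scene","top"]:
    im=cams.get_image(n); ims[n]=im
    for q in ["post_top","catch_top","keeper","carousel","lock","crucible_a","puck","jar","can","cover","tweezers"]:
        r=spotter.landmark_of(q,n)
        print(n,q,[(np.round(d["point"],4).tolist(),round(d["score"],2)) for d in r[:3]])
    cv2.imwrite(f"pics/{n}1.png",im["color"][:,:,::-1])
print(sensors.get_state())
E
```

```text
pics
scene post_top [([0.5861, -0.1587, 0.0745], 0.65)]
scene catch_top [([0.5755, -0.0849, 0.0535], 0.6)]
scene keeper [([0.5734, -0.0343, 0.0493], 0.64)]
scene carousel [([0.5544, 0.0454, 0.0519], 0.77)]
scene lock [([0.5929, -0.1528, 0.0022], 0.58), ([0.5453, -0.19, 0.0137], 0.38)]
scene crucible_a [([0.5246, -0.0708, 0.0113], 0.57), ([0.6267, -0.1146, 0.01], 0.49)]
scene puck [([0.546, -0.1898, 0.0124], 0.5)]
scene jar [([0.6512, -0.4276, -0.0014], 0.94), ([0.5389, 0.3732, -0.0012], 0.32), ([0.5904, -0.1537, -0.0004], 0.18)]
scene can [([0.5281, -0.4011, 0.0016], 0.73), ([0.7297, -0.1254, -0.0017], 0.57)]
scene cover [([0.7271, -0.1263, -0.0018], 0.75)]
scene tweezers [([0.5392, 0.3696, 0.0015], 0.52)]
top post_top [([0.5911, -0.1506, 0.076], 0.84)]
top catch_top [([0.5809, -0.0812, 0.0538], 0.7)]
top keeper [([0.5656, -0.0352, 0.0505], 0.87), ([0.5286, -0.3985, 0.0007], 0.33)]
top carousel [([0.5606, 0.0474, 0.0504], 0.64), ([0.5459, -0.1893, 0.0093], 0.41)]
top lock [([0.5874, -0.1562, -0.0056], 0.71), ([0.558, 0.0452, 0.0521], 0.21)]
top crucible_a [([0.5299, -0.0659, 0.0147],
[... 232 characters left out ...]
zers [([0.5382, 0.367, 0.0021], 0.78)]
{'clock': 1.2, 'qpos': array([ 1.08500641e+00,  2.75889387e-01,  1.50488910e+00,  4.03932022e-06,
        1.36067561e+00, -1.21038739e-01]), 'qd': array([ 0.00039642, -0.00030416, -0.00018678, -0.00092221,  0.00017217,
       -0.00010599]), 'effort': array([ 3.51046110e-04, -4.16677272e+01, -2.46099490e+01, -3.54546046e-04,
        7.53260178e-05, -1.85582331e-05]), 'position': array([0.20515403, 0.53719512, 0.30393842]), 'ee_rot': array([1.88139444e-05, 1.81366685e-01, 9.83415538e-01, 6.67039541e-05]), 'contact_force': array([-0.00155198, -0.26587999,  0.03654335]), 'moment': array([-0.03516207, -0.00430974,  0.05067279]), 'width': 0.08548084607894411}
```

View pics/top1.png

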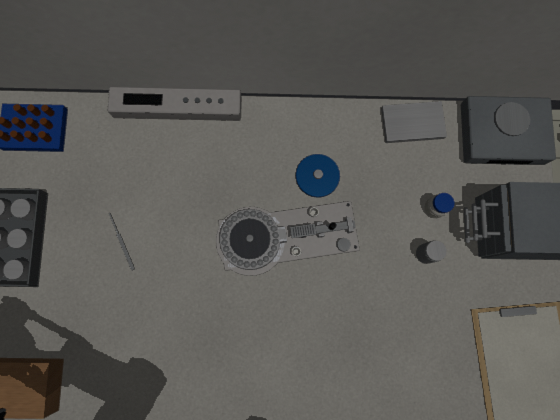

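View pics/scene1.png

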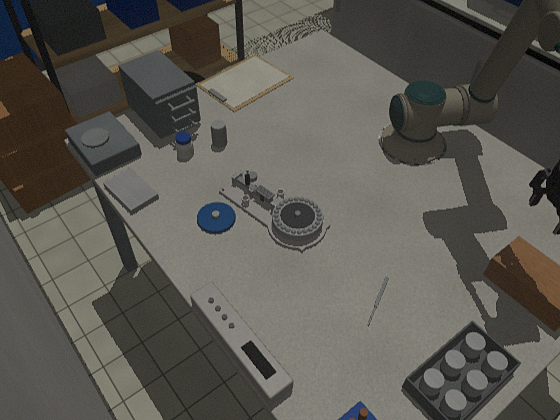

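The top view shows the unit with the post at about (332,227), the catch at (300,230) and the carousel at (249,238). That agrees with the detections: yaw is about 8.9°, and the bolt is fully back. The scene view matches. Next I'll move above the unit with the fingers lined up along it.

drive_tool:
  targets:
    - [0.025,-0.045,0,2]
    - [0.025,-0.045,0,2]
    - [0.025,-0.045,0,2]
    - [0.025,-0.045,0,2]
    - [0.025,-0.045,0,2]
  jaw: 0.062

```text
clock: 1.82
position: [0.3308, 0.3108, 0.3042]
ee_rot: [0.0, 0.094, 0.996, 0.0]
contact_force: [0.6, 0.2, 0.1]
width: 0.0625
```

drive_tool:
  targets:
    - [0.025,-0.045,0,2]
    - [0.025,-0.045,0,2]
    - [0.025,-0.045,0,2]
    - [0.025,-0.045,0,2]
    - [0.025,-0.045,0,2]

```text
clock: 2.45
position: [0.4558, 0.0856, 0.3042]
ee_rot: [0.0, 0.007, 1.0, 0.0]
contact_force: [0.8, -0.2, -0.8]
width: 0.0617
```

drive_tool:
  targets:
    - [0.025,-0.045,0,2]
    - [0.025,-0.045,0,2]
    - [0.025,-0.045,0,2]
    - [0.025,-0.045,0,2]
    - [0.025,-0.045,0,2]

```text
clock: 3.08
position: [0.5809, -0.1394, 0.304]
ee_rot: [0.0, -0.08, 0.997, 0.0]
contact_force: [0.2, -0.4, 0.5]
width: 0.0623
```

```bash
cat > h.py <<'E'
from rig import sensors, cams, manip, spotter
import cv2,numpy as np
def state():
    s=sensors.get_state(); w,x,y,z=s["ee_rot"]
    print("t",round(s["clock"],2),"pos",np.round(s["position"],4),"F",np.round(s["contact_force"],2),"w",round(s["width"],4),"yaw_y",round(np.degrees(np.arctan2(1-2*(x*x+z*z),2*(x*y-w*z))),2),"quat",np.round(s["ee_rot"],4))
    return s
E
python3 - <<'E'
from h import *
state()
im=cams.get_image("wrist"); cv2.imwrite("pics/w1.png",im["color"][:,:,::-1])
L={"post_top":(0,75),"catch_top":(73,55),"keeper":(125,50),"carousel":(205,50)}
for q in L:
    r=spotter.landmark_of(q,"wrist"); print(q,[(np.round(d["point"],4).tolist(),round(d["score"],2)) for d in r[:2]])
np.savez("w1",K=im["intrinsics"],R=im["R"],t=im["t"])
E
```

```text
t 3.08 pos [ 0.5809 -0.1394  0.304 ] F [ 0.2  -0.39  0.52] w 0.0623 yaw_y 99.15 quat [ 2.000e-04 -7.970e-02  9.968e-01  1.000e-04]
post_top [([0.5863, -0.1558, 0.0785], 0.56), ([0.6229, -0.1149, 0.0144], 0.44)]
catch_top [([0.5767, -0.0863, 0.0553], 0.64)]
keeper [([0.5697, -0.035, 0.0513], 0.97)]
carousel [([0.5532, 0.0415, 0.048], 0.79)]
```

View pics/w1.png

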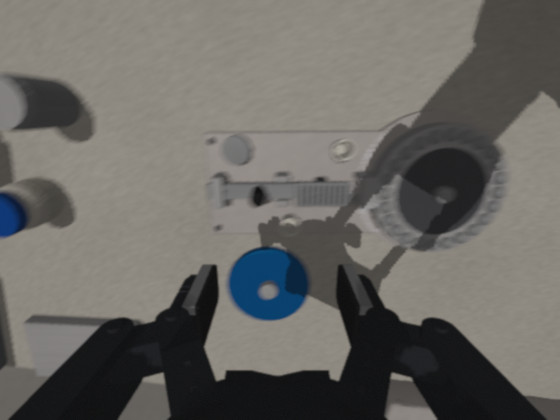

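The wrist view shows the plate edges level, so yaw matches. The post is at about (259,190) and the catch at (323,194). I'll fine-align and descend to just above the post's height.

drive_tool:
  targets:
    - [0.0025,0,-0.04,0]
    - [0.0025,0,-0.04,0]
    - [0,0,-0.04,0]
    - [0,0,-0.03,0]
    - [0,0,0,0]

```text
clock: 3.95
position: [0.5831, -0.1358, 0.1521]
ee_rot: [-0.003, -0.08, 0.997, 0.001]
contact_force: [-0.1, -0.1, -0.2]
width: 0.062
```

```bash
python3 - <<'E'
from h import *
s=state()
u=np.array([-.1573,.9876]);o=[]
for c in ["wrist","top","scene"]:
    im=cams.get_image(c)
    if c=="wrist":
        cv2.imwrite("pics/w2.png",im["color"][:,:,::-1]); np.savez("w2",K=im["intrinsics"],R=im["R"],t=im["t"])
    if c=="scene": 
        cv2.imwrite("pics/s2.png",cv2.resize(im["color"][150:270,200:350,::-1],None,fx=5,fy=5,interpolation=2))
    for q,l in {"post_top":0,"catch_top":73,"keeper":125,"carousel":205}.items():
        for d in spotter.landmark_of(q,c)[:1]: print(c,q,np.round(d["point"],4),round(d["score"],2),"origin",np.round(np.array(d["point"])[:2]-u*l/1000,4))
E
```

```text
t 3.95 pos [ 0.5831 -0.1358  0.1521] F [-0.14 -0.07 -0.24] w 0.062 yaw_y 99.18 quat [-0.0027 -0.0801  0.9968  0.0014]
wrist post_top [ 0.589  -0.1567  0.0788] 0.64 origin [ 0.589  -0.1567]
wrist catch_top [ 0.575  -0.0858  0.0545] 0.62 origin [ 0.5865 -0.1579]
wrist keeper [ 0.5664 -0.035   0.0495] 0.72 origin [ 0.5861 -0.1584]
top catch_top [ 0.581  -0.0853  0.0549] 0.46 origin [ 0.5925 -0.1574]
top keeper [ 0.565  -0.0351  0.0533] 0.92 origin [ 0.5847 -0.1586]
top carousel [0.5577 0.0459 0.0503] 0.65 origin [ 0.5899 -0.1566]
scene post_top [ 0.5869 -0.1565  0.0718] 0.62 origin [ 0.5869 -0.1565]
scene catch_top [ 0.573  -0.0893  0.0562] 0.65 origin [ 0.5845 -0.1614]
scene keeper [ 0.5743 -0.0367  0.0485] 0.86 origin [ 0.594  -0.1602]
scene carousel [0.5539 0.0432 0.051 ] 0.57 origin [ 0.5861 -0.1593]
```

View pics/w2.png

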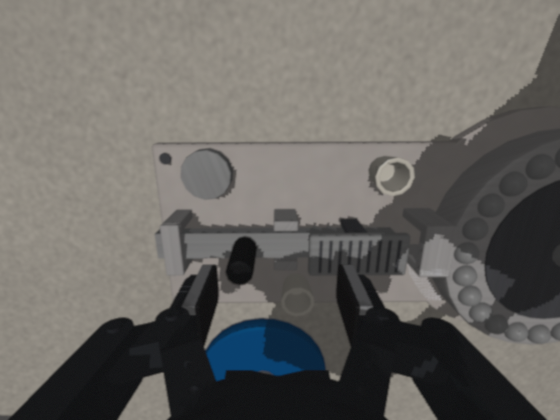

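View pics/s2.png

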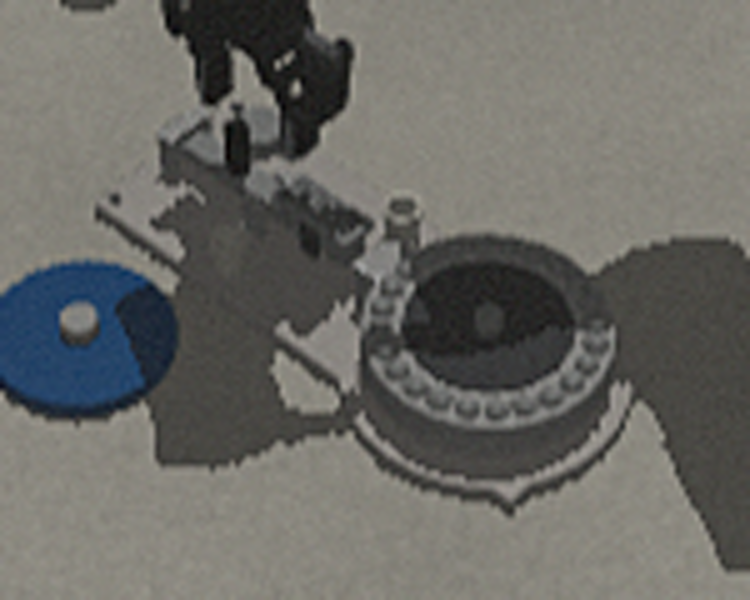

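The wrist view shows the post's top at about (239,270), the catch pad spanning (309–407, 236–274), and the keeper at (433,243). The scene view shows the gripper clear above. Next I'll triangulate these pixels.

```bash
python3 - <<'E'
from h import *
s=state()
d=np.load("w2.npz");K,R,t=d["K"],d["R"],d["t"]
C=-R.T@t
u=np.array([-.1573,.9876]);v=np.array([.9876,.1573]); o=np.array([.5885,-.157])
for n,px,z in [("post",(239,270),.075),("c1",(309,236),.055),("c2",(405,238),.055),("c3",(407,274),.055),("c4",(309,273),.055),("plateL",(156,143),.012),("plateR",(440,142),.012)]:
    r=R.T@np.linalg.inv(K)@np.array([*px,1.]); p=C+r*(z-C[2])/r[2]
    print(n,np.round(p,4),"unit x,y",np.round([(p[:2]-o)@v,(p[:2]-o)@u],4))
g=s["position"][:2]; print("tcp unit",(g-o)@v,(g-o)@u)
E
```

```text
t 4.7 pos [ 0.5852 -0.1379  0.1539] F [ 0.29  0.3  -0.31] w 0.0617 yaw_y 99.09 quat [ 0.000e+00 -7.930e-02  9.969e-01  1.000e-04]
post [ 0.5859 -0.1552  0.075 ] unit x,y [-0.0023  0.0022]
c1 [ 0.5679 -0.1172  0.055 ] unit x,y [-0.0141  0.0426]
c2 [ 0.5599 -0.0595  0.055 ] unit x,y [-0.0129  0.1007]
c3 [ 0.5836 -0.051   0.055 ] unit x,y [0.0118 0.1055]
c4 [ 0.5927 -0.1123  0.055 ] unit x,y [0.0112 0.0435]
plateL [ 0.5342 -0.226   0.012 ] unit x,y [-0.0645 -0.0596]
plateR [ 0.5025 -0.0342  0.012 ] unit x,y [-0.0656  0.1348]
tcp unit -0.00029352730996627777 0.01941357358337009
```

drive_tool:
  targets:
    - [-0.0008,-0.0016,-0.01,0]
    - [0,0,-0.01,0]
    - [0,0,-0.006,0]
    - [0,0,0,0]
    - [0,0,0,0]

```text
clock: 5.32
position: [0.5845, -0.1395, 0.128]
ee_rot: [0.0, -0.079, 0.997, -0.0]
contact_force: [0.4, 0.8, -0.4]
width: 0.0624
```

drive_tool:
  targets:
    - [0,0,-0.002,0]
    - [0,0,-0.001,0]
    - [0,0,-0.001,0]
    - [0,0,0,0]
    - [0,0,0,0]

```text
clock: 5.95
position: [0.5844, -0.1394, 0.124]
ee_rot: [0.0, -0.079, 0.997, 0.0]
contact_force: [0.1, -0.3, -0.7]
width: 0.0618
```

drive_tool:
  targets:
    - [0,0,-0.001,0]
    - [0,0,-0.001,0]
    - [0,0,-0.001,0]
    - [0,0,0,0]
    - [0,0,0,0]

```text
clock: 6.58
position: [0.5844, -0.1394, 0.1211]
ee_rot: [0.0, -0.079, 0.997, 0.0]
contact_force: [-1.1, -0.2, 2.8]
width: 0.0619
```

drive_tool:
  targets:
    - [0,0,-0.001,0]
    - [0,0,-0.001,0]
    - [0,0,-0.001,0]
    - [0,0,0,0]
    - [0,0,0,0]

```text
clock: 7.2
position: [0.5844, -0.1394, 0.118]
ee_rot: [0.0, -0.079, 0.997, 0.0]
contact_force: [-0.4, 0.2, 4.3]
width: 0.0618
```

drive_tool:
  targets:
    - [0,0,-0.0015,0]
    - [0,0,-0.0015,0]
    - [0,0,-0.001,0]
    - [0,0,-0.0005,0]
    - [0,0,0,0]

```text
clock: 7.82
position: [0.5844, -0.1394, 0.1136]
ee_rot: [0.0, -0.079, 0.997, 0.0]
contact_force: [-1.0, -0.3, 5.2]
width: 0.062
```

drive_tool:
  targets:
    - [-0.0008,0.0049,0,0]
    - [-0.0008,0.0049,0,0]
    - [-0.0008,0.0049,0,0]
    - [-0.0008,0.0049,0,0]
    - [0,0,0,0]

```text
clock: 8.45
position: [0.5824, -0.1214, 0.1141]
ee_rot: [0.001, -0.08, 0.997, -0.002]
contact_force: [0.6, -5.4, 5.7]
width: 0.0618
```

```bash
python3 - <<'E'
from h import *
for _ in range(3): state(); im=cams.get_image("wrist")
cv2.imwrite("pics/w3.png",im["color"][:,:,::-1])
E
```

```text
t 8.45 pos [ 0.5824 -0.1214  0.1141] F [ 0.55 -5.41  5.71] w 0.0618 yaw_y 99.15 quat [ 0.0015 -0.0797  0.9968 -0.0018]
t 8.5 pos [ 0.5824 -0.1214  0.1141] F [ 0.64 -4.74  4.96] w 0.062 yaw_y 99.14 quat [ 0.0014 -0.0797  0.9968 -0.0017]
t 8.55 pos [ 0.5823 -0.1214  0.1141] F [ 0.03 -3.44  5.25] w 0.0626 yaw_y 99.13 quat [ 0.0014 -0.0796  0.9968 -0.0017]
```

View pics/w3.png

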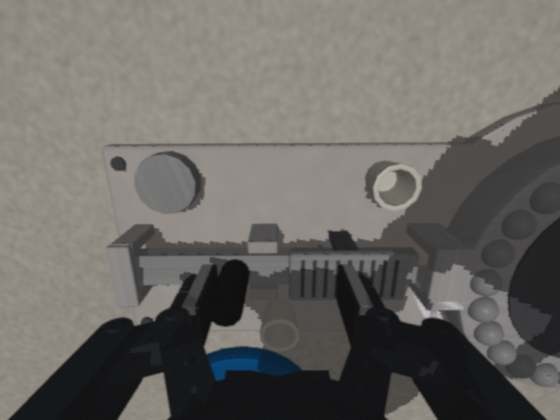

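The post at (235,290) has moved forward against the rear finger, and the front finger is on the catch. The force fits a sliding bolt, so I'll continue.

drive_tool:
  targets:
    - [-0.0008,0.0049,-0.0005,0]
    - [-0.0008,0.0049,0,0]
    - [-0.0005,0.003,0,0]
    - [0,0,0,0]
    - [0,0,0,0]

```text
clock: 9.22
position: [0.5805, -0.1088, 0.1138]
ee_rot: [0.002, -0.08, 0.997, -0.002]
contact_force: [0.7, -4.2, 6.5]
width: 0.0622
```

drive_tool:
  targets:
    - [-0.0002,0.001,0,0]
    - [-0.0002,0.001,0,0]
    - [0,0,0,0]
    - [0,0,0,0]
    - [0,0,0,0]

```text
clock: 9.85
position: [0.5802, -0.1071, 0.1138]
ee_rot: [0.002, -0.08, 0.997, -0.002]
contact_force: [0.8, -5.0, 6.2]
width: 0.062
```

drive_tool:
  targets:
    - [-0.0002,0.001,0,0]
    - [-0.0002,0.001,0,0]
    - [0,0,0,0]
    - [0,0,0,0]
    - [0,0,0,0]

```text
clock: 10.48
position: [0.5799, -0.1051, 0.1138]
ee_rot: [0.002, -0.08, 0.997, -0.002]
contact_force: [0.6, -5.6, 6.8]
width: 0.0619
```

drive_tool:
  targets:
    - [-0.0002,0.001,0,0]
    - [0,0,0,0]
    - [0,0,0,0]
    - [0,0,0,0]
    - [0,0,0,0]

```text
clock: 11.1
position: [0.5797, -0.1043, 0.1138]
ee_rot: [0.002, -0.08, 0.997, -0.002]
contact_force: [0.6, -6.0, 6.4]
width: 0.0625
```

drive_tool:
  targets:
    - [-0.0002,0.001,0,0]
    - [0,0,0,0]
    - [0,0,0,0]
    - [0,0,0,0]
    - [0,0,0,0]

```text
clock: 11.72
position: [0.5797, -0.1041, 0.1138]
ee_rot: [0.002, -0.08, 0.997, -0.003]
contact_force: [0.6, -8.4, 5.0]
width: 0.0619
```

drive_tool:
  targets:
    - [-0.0002,0.001,0,0]
    - [0,0,0,0]
    - [0,0,0,0]
    - [0,0,0,0]
    - [0,0,0,0]

```text
clock: 12.35
position: [0.5797, -0.1039, 0.1138]
ee_rot: [0.002, -0.08, 0.997, -0.004]
contact_force: [0.4, -11.0, 3.9]
width: 0.0624
```

```bash
python3 - <<'E'
from h import *
state()
im=cams.get_image("wrist")
cv2.imwrite("pics/w4.png",im["color"][:,:,::-1])
E
```

```text
t 12.35 pos [ 0.5797 -0.1039  0.1138] F [  0.41 -10.97   3.9 ] w 0.0624 yaw_y 99.19 quat [ 0.0022 -0.0801  0.9968 -0.0039]
```

View pics/w4.png

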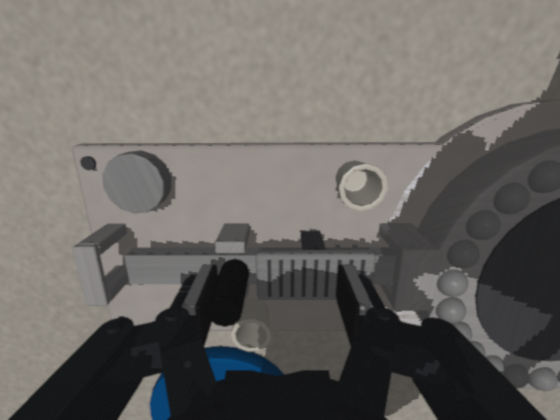

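The push stalled at 35.8 mm of tool travel (about 5 mm of clearance plus 30 mm of bolt). Force climbs about 2.5 N/mm, so this is the hard stop, and the picture shows the post (233,290) right at the catch's rear end (257). I'll ease the push and lift straight up.

drive_tool:
  targets:
    - [0.0002,-0.0012,0,0]
    - [0,0,0.004,0]
    - [0,0,0.005,0]
    - [0,0,0.006,0]
    - [0,0,0,0]

```text
clock: 13.02
position: [0.5788, -0.1041, 0.1276]
ee_rot: [0.001, -0.08, 0.997, -0.003]
contact_force: [0.4, -8.8, -0.1]
width: 0.0622
```

drive_tool:
  targets:
    - [0.0008,-0.0049,0,0]
    - [0,0,0.02,0]
    - [0,0,0.04,0]
    - [0,0,0.05,0]
    - [0,0,0.03,0]

```text
clock: 13.65
position: [0.5791, -0.106, 0.2698]
ee_rot: [0.001, -0.079, 0.997, -0.0]
contact_force: [0.6, -0.1, -0.4]
width: 0.0621
```

drive_tool:
  targets:
    - [-0.02,0.0,0.03,0]
    - [-0.02,0,0,0]
    - [-0.01,0,0,0]
    - [0,0,0,0]
    - [0,0,0,0]

```text
clock: 14.28
position: [0.5292, -0.1061, 0.2973]
ee_rot: [-0.0, -0.079, 0.997, 0.0]
contact_force: [-0.0, -1.0, 0.3]
width: 0.0617
```

```bash
python3 - <<'E'
from h import *
s=state()
u=np.array([-.1573,.9876]);v=np.array([.9876,.1573]); o=np.array([.5885,-.157])
for c in ["wrist","scene"]:
    im=cams.get_image(c)
    if c=="wrist": cv2.imwrite("pics/w5.png",im["color"][:,:,::-1]); np.savez("w5",K=im["intrinsics"],R=im["R"],t=im["t"])
    else: cv2.imwrite("pics/s5.png",cv2.resize(im["color"][150:270,200:350,::-1],None,fx=5,fy=5,interpolation=2))
    for q in ["post_top","catch_top","crucible_a","puck"]:
        for d in spotter.landmark_of(q,c)[:2]:
            p=np.array(d["point"]); print(c,q,np.round(p,4),round(d["score"],2),"unit",np.round([(p[:2]-o)@v,(p[:2]-o)@u],4))
E
```

```text
t 14.28 pos [ 0.5292 -0.1061  0.2973] F [-0.05 -1.01  0.28] w 0.0617 yaw_y 99.1 quat [-1.000e-04 -7.930e-02  9.968e-01  3.000e-04]
wrist post_top [ 0.5828 -0.1258  0.078 ] 0.74 unit [-0.0007  0.0317]
wrist catch_top [ 0.5763 -0.0854  0.0547] 0.62 unit [-0.0008  0.0726]
wrist crucible_a [ 0.6211 -0.1113  0.0145] 0.79 unit [0.0394 0.04  ]
wrist crucible_a [ 0.5291 -0.0732  0.0095] 0.68 unit [-0.0455  0.0921]
wrist puck [ 0.5483 -0.1897  0.0106] 0.92 unit [-0.0448 -0.026 ]
scene post_top [ 0.5841 -0.1314  0.0755] 0.64 unit [-0.0003  0.026 ]
scene catch_top [ 0.5762 -0.0849  0.0561] 0.57 unit [-0.0008  0.0731]
scene crucible_a [ 0.5274 -0.069   0.0115] 0.52 unit [-0.0465  0.0965]
scene crucible_a [ 0.6256 -0.1162  0.0127] 0.48 unit [0.0431 0.0345]
scene puck [ 0.5458 -0.1907  0.0133] 0.6 unit [-0.0475 -0.0266]
```

View pics/w5.png

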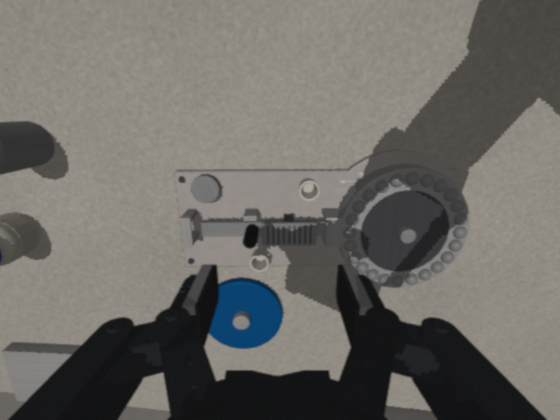

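The wrist view shows the post at (251,237) touching the catch's rear end, and the crucibles (309,189), (260,263), puck and cover unmoved. Last check is the catch height, in the scene view.

```bash
python3 - <<'E'
from h import *
a=cv2.imread("pics/scene1.png"); b=cams.get_image("scene")["color"][:,:,::-1]
f=lambda i:cv2.resize(i[165:215,225:300],None,fx=7,fy=7,interpolation=cv2.INTER_CUBIC)
cv2.imwrite("pics/cmp.png",cv2.convertScaleAbs(np.vstack([f(a),f(b)])[:590+110],alpha=1.6))
cv2.imwrite("pics/cmp.png",cv2.resize(cv2.imread("pics/cmp.png"),(450,600)))
state()
E
```

```text
t 14.82 pos [ 0.5287 -0.1061  0.2979] F [-0.54  0.4   0.19] w 0.0621 yaw_y 99.1 quat [ 0.     -0.0793  0.9968  0.    ]
```

View pics/cmp.png

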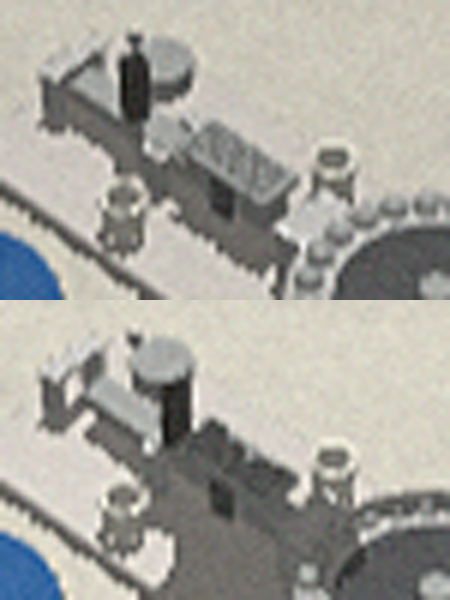

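Before (top) and after (bottom), the catch's upper outline is in the same place: corners at (208,122) and (300,178) before, (208,420) and (297,475) after, with the lower half offset by 300. So the catch is fully up. The post has moved up to it and nothing else has shifted.

```bash
python3 -c "
from rig import manip; print(manip.sign_off())"
```

```text
the job is handed in; nothing more can be done
None
```

The carousel is locked: the bolt is home in its keeper and the catch has sprung back up. I handed the job in at about 14.8 s of the 32 s allowed.

I set the fingers in line along the bolt, with one fingertip on the catch and the other behind the post. I pressed the catch down about 7.5 mm, with 5–6 N of reaction, and held it there for the whole push. The bolt stopped dead after about 36 mm of tool travel, roughly 5 mm of it clearance. Force then rose to about 11 N without further movement. I eased the push, lifted straight up and moved clear.

What the last checks showed:
- **Bolt:** the networks placed the post at 31.7 mm in the wrist view and 26 mm in the scene view. These disagree, but both are within about 4 mm of the 30 mm expected. The hard stop I felt is the stronger evidence.
- **Catch:** it read 55–56 mm high, and its outline in the scene view matched the starting picture.
- **Other objects:** the crucibles, puck and cover had not visibly moved. I did not re-measure the jar, can and tweezers, but the arm never went near them at table height.
- **Robot:** it was touching nothing, with contact force at noise level.

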